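Check the warmed etching plate with the hand thermometer

TASK

Take the yellow hand thermometer out of its dark grey dock, set it down beside the dock or on the blue mat, and take it again by the middle, squeezing its red side key. With the key squeezed, aim its nose at the middle of the black disc on the copper plate, from in front and about 10 cm away, and hold it steady there for at least a second without touching the warmer. Then lay it gently, right way up, wholly on the blue mat, let go, and leave the bottles and the ink can where they stand.

Things in the scene. Friction and masses are not known exactly. Their poses are not given: they have to be found in the camera images.
- meter_c (a point): centre (half-way up) of the loose hand thermometer: straight yellow bar, black tail, round black nose, 176 long x 30 wide x 36 high, 0.15 kg, balances near its centre. x points along it to the nose (line of sight), z out of its top. On its -y side, mid-length, a red spring key 46 long x 24 high stands 5 proud (width there 35, squeezed 31). Starts level in the dock, underside 8 above the table
- nose (a point): middle of the thermometer's front end, 88 mm ahead of its centre; axes as meter_c
- tail (a point): middle of the thermometer's back end, 88 mm behind its centre; axes as meter_c
- key (a joint): travel of the red side key in m: 0 released, 0.004 fully in; a reading counts as squeezed above 0.0025. The spring gives 3.6 N at rest and 8.4 N fully in, so any firm grip across the thermometer's middle closes it.
- dock: fixed dark grey open-topped dock 90 long x 56 wide x 50 high (floor 8 thick); origin on the table under the docked thermometer, x towards its nose; spans x -35 to +55. Its walls cover both sides of the thermometer's middle, key included; only the tail (35 to 88 mm behind the centre) and the nose (last 33 mm) stick out. Lifts out straight up
- spot_c (a point): centre of the black target disc (32 mm diameter, lies on the copper plate, about 0.13 m above the table); z is the plate's outward normal (leans up 25 degrees from level), y runs level along the plate
- warmer: fixed grey plate warmer: base 170 deep x 250 wide x 30 high, above it an aluminium panel leaning back 25 degrees from upright with a copper plate 190 wide x 150 high on its face, top about 0.20 m above the table; origin under it on the table, its -x side is the front, which the plate faces; the base front is 65 in front of the origin
- mat: fixed blue mat 250 (x) x 130 (y) x 4 mm high; origin under its centre on the table
- red_bottle: loose white wash bottle with red cap and bent spout, 62 diameter x 200 high; origin at the centre of its foot; leave alone
- blue_bottle: the same with a blue cap; leave alone
- ink_can: loose ink can with a red band and black lid, 82 diameter x 54 high; origin at the centre of its foot; leave alone
Mind the look-alikes: they are no part of the job. There is more than one size of the part that bears meter_c; the job needs the larger.

How it is judged:
By the outcome, as a careful person would: the job done as asked, in the order asked, and still so for the second after the job is handed in, with the robot touching nothing.
It also fails if it takes over 69 s, if anything falls off the work surface, if the arm or the gripper's body presses on something with over 40 N, if the wrist force passes 120 N, or if a joint passes its speed limit or range.

ROBOT

A 7-joint arm with a two-finger parallel gripper is mounted at the origin on the work surface. World frame = base frame: x ahead of the robot, y to its left, z up, the work surface at z = 0. Lengths are in m, angles in rad, forces in N, time in s.
With the tool pointing down it reaches from about 0.4 to 0.85 m from the base axis. Payload 10.4 kg.
Tool frame: the origin (TCP) lies at the very end of the fingers, on their centre line; the grasp point (between the pads) lies 19 mm behind it (manip.grip_point_offset is the distance from the TCP to the grasp point, in m); z points along the fingers, y is the line along which they close (so a half turn about z gives the same grasp; the last joint's range is limited). The gripper opens to 85 mm and grips with 20 to 120 N. Pads are 22 mm wide; open, the fingers measure 114 mm over their backs; the gripper's body (76 mm by 85 mm) begins 54 mm behind the grasp point. The pads swing forward as they close: fully open they stand 13 mm farther back than shut.
Start: joints at [1.241, 0.332, -0.065, 1.46, 0.022, 1.35, -0.088], TCP at [0.189, -0.596, 0.231] pointing down, gripper open.
Joint ranges: [-2.6, 2.6], [-0.5, 2.12], [-1.47, 1.34], [0.16, 2.42], [-1.27, 4.41], [0.06, 2.06], [-2.6, 2.6]. Speed limits (rad/s): [2.22, 2.22, 2.79, 2.79, 3.14, 3.14, 3.14].

INTERFACE

Orientations are given as a unit quaternion [x, y, z, w].
In Python, from workcell import manip gives the robot as it stands. The module is installed in compiled form; this text tells all that it offers.
- The arm moves only by the shell command python3 -m inch 'ROWS' [OPENING] [FORCE]. ROWS is JSON, a list of rows, each a list of 2 entries, a list of its own where there are three numbers: the shift along the tool's x, y, z each as a share of 0.08 m, from -1 to 1, then the turn, a rotation vector about the tool's x, y, z each as a share of 45 degrees, from -1 to 1. A call has exactly 10 rows; each row is the pose to reach, as a shift and turn from the pose commanded when the call began, along the tool's axes at that moment; what a row does not reach only later rows make up. A row lasts 1/10 s, in which the tool goes at most 50 mm and 8.59 degrees, less where a joint would pass 70% of its speed; a pose out of reach is approached as far as the arm can. A call with a number of a shift or a turn outside -1 to 1 is refused whole. A call with a gripper value outside its range is refused whole. OPENING is the opening, from 0 (shut) to 1 (fully open), set as the call begins (- or left out, the last holds). The fingers move at their own pace and stop on an object; FORCE is the grip in N (left out, the last holds). Time passes only in rows, so rows that repeat a pose let the fingers close, or fill a call up. It gives the time, the measured TCP pose, the force, the opening and the grip force at its end, in the units of the state.
- manip.get_obs(): the state, without advancing time (a new reading comes with each control period).
- manip.camera(name): name is "scene" or "top" or "wrist"; returns the picture (480x640x3 uint8, red, green, blue); there is no depth.
- manip.camera_params(name): a dict with "fov_y" (degrees; the focal length in pixels is half the picture's height over the tangent of half this angle, whatever the lens; pixels are square), "cx", "cy" (the principal point, pixels), "k1" (the pictures are not rectified: a ray, as slopes to the right and down, at radius r is drawn at 1 + k1 r^2 times it, then the intrinsics apply), "camera_from_world" (4x4, takes a point from world to camera coordinates); the wrist camera has in their place "T_tool_cam" (4x4, takes a point from camera to tool coordinates, whose origin is the TCP and whose axes are the flange's). Camera axes: x right, y up, looking along -z (the intrinsics and any distortion apply to the point x, -y, -z); pixel columns grow to the right and rows downward; lengths in m; the calibration is good to about 2 mm. A picture is of the moment at which its call begins: read the wrist's pose just before it. camera_params takes no time and is no camera call.
- manip.hand_in(): hands the job in; it is judged then, once.
The state is a dict: "clock": time; "joint_pos": joint angles; "joint_velocities": joint speeds; "tau": joint torques, N m; "position": TCP position; "ee_rot": TCP orientation; "ft_force": force on the tool from outside, world axes, zero at the start; "torque": the same for the moment, N m; "grip_width": opening from 0.0 (shut) to 1.0 (fully open); "grasp_force": force on a finger pad.
Only numpy, scipy, OpenCV 4.12 (cv2) and the standard library are available. Lean on these libraries where they do the work, as an engineer would, in place of code of your own. Each camera call takes 0.05 s, during which the arm holds its last target. There are 200 camera calls.

## Working session

There is one attempt and no reset: what is moved stays moved. The work goes in short steps, Python scripts to look and compute and a shell command to move; the robot and the scene stay as the last step left them, time stands still between calls to the robot, and variables do not carry over. Pictures are saved under pics/ and viewed, at most 10 in all, crops included, and the job is handed in when it is done.

```bash
mkdir -p pics
python3 - <<'E'
from workcell import manip
import cv2,numpy as np
np.set_printoptions(precision=4,suppress=True)
for n in("scene","top"):
    im=manip.camera(n);cv2.imwrite(f"pics/{n}0.png",im[:,:,::-1])
    print(n,manip.camera_params(n))
print(manip.camera_params("wrist"));o=manip.get_obs();print(o,manip.grip_point_offset)
E
```

```text
scene {'fov_y': 56.840182297870825, 'cx': 322.07765603533227, 'cy': 247.40846501454112, 'k1': -0.0335767882410278, 'camera_from_world': array([[ 0.5932,  0.805 ,  0.0054, -0.3345],
       [-0.6897,  0.5048,  0.5192,  0.353 ],
       [ 0.4152, -0.3117,  0.8547, -1.3855],
       [ 0.    ,  0.    ,  0.    ,  1.    ]])}
top {'fov_y': 49.762415230360695, 'cx': 333.62619235582093, 'cy': 228.69878359503568, 'k1': -0.13520310926242174, 'camera_from_world': array([[-0.0237, -0.9997,  0.0045, -0.0201],
       [ 0.9856, -0.0226,  0.1674, -0.5706],
       [-0.1673,  0.0084,  0.9859, -1.1334],
       [ 0.    ,  0.    ,  0.    ,  1.    ]])}
{'fov_y': 58.33473643338165, 'cx': 312.5940376529952, 'cy': 232.9317493808615, 'k1': -0.06684947074302318, 'T_tool_cam': array([[-0.0007,  0.9516,  0.3073,  0.0785],
       [ 1.    ,  0.0005,  0.0006, -0.0003],
       [ 0.0004,  0.3073, -0.9516, -0.1417],
       [ 0.    ,  0.    ,  0.    ,  1.    ]])}
{'clock': 0.1, 'joint_pos': array([ 1.2414,  0.3328, -0.0647,  1.4608,  0.0216,  1.3499, -0.0885]), 'joint_velocities': array([ 0.0024, -0.0012, -0.0006, -0.0006,  0.0006,  0.0008, -0.0011]), 'tau': array([  0.0011, -62.6747,   0.0492, -39.2432,   0.0165,   0.0069,
        -0.0001]), 'position': array([ 0.1886, -0.5955,  0.2306]), 'ee_rot': array([ 0.9883,  0.1528, -0.0001, -0.0006]), 'ft_force': array([ 0.0669, -0.5005, -0.227 ]), 'torque': array([-0.0322, -0.0272,  0.0277]), 'grasp_force': 0.0, 'grip_width': 1.0005031388537857} 0.0187
```

View pics/scene0.png

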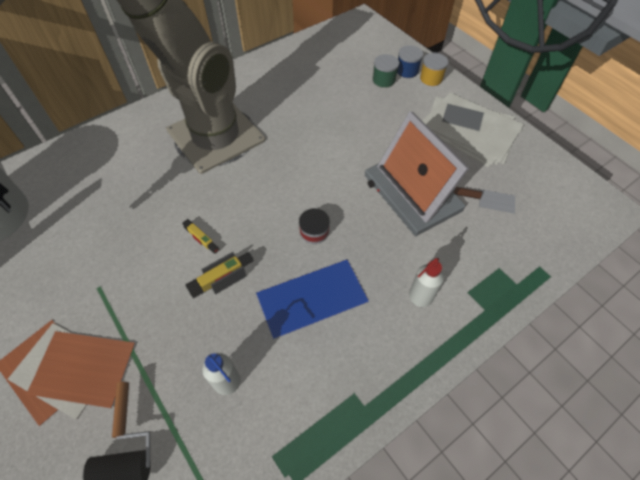

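View pics/top0.png

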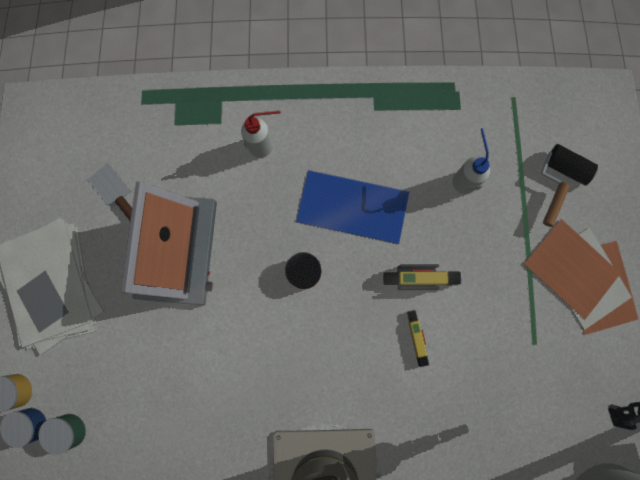

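The pictures show two yellow thermometers. In the top view the larger is in the dark dock at about (422,279), and the smaller lies loose at (418,338). The larger one, 176 mm long and in the dock, is the one meant. The warmer is at (170,245), the mat at (353,207), the ink can at (303,271), and the bottles at (257,137) and (474,173). I'll enlarge a crop to confirm and measure.

```bash
cat > h.py <<'E'
from workcell import manip
import cv2,numpy as np
from scipy.spatial.transform import Rotation as R
np.set_printoptions(precision=4,suppress=True)
def cam(n,obs=None):
    p=manip.camera_params(n)
    if n=="wrist":
        o=obs or manip.get_obs();T=np.eye(4);T[:3,:3]=R.from_quat(o["ee_rot"]).as_matrix();T[:3,3]=o["position"]
        W=T@p["T_tool_cam"]
    else: W=np.linalg.inv(p["camera_from_world"])
    f=240/np.tan(np.radians(p["fov_y"]/2));return p,W,f
def ray(c,uv):
    p,W,f=c;d=np.array([(uv[0]-p["cx"])/f,(uv[1]-p["cy"])/f]);s=d.copy()
    for _ in range(20): s=d/(1+p["k1"]*(s@s))
    v=W[:3,:3]@np.array([s[0],-s[1],-1]);return W[:3,3],v/np.linalg.norm(v)
def onz(c,uv,z):
    o,v=ray(c,uv);return o+v*(z-o[2])/v[2]
def tri(c1,a,c2,b):
    o1,v1=ray(c1,a);o2,v2=ray(c2,b)
    t=np.linalg.lstsq(np.c_[v1,-v2],o2-o1,rcond=None)[0]
    P,Q=o1+v1*t[0],o2+v2*t[1];return (P+Q)/2,np.linalg.norm(P-Q)
def proj(c,P):
    p,W,f=c;q=np.linalg.inv(W)@np.r_[P,1];s=np.array([q[0],-q[1]])/-q[2];s=s*(1+p["k1"]*(s@s));return s*f+[p["cx"],p["cy"]]
def blobs(im,lo,hi,amin=60):
    m=cv2.inRange(cv2.cvtColor(im,cv2.COLOR_RGB2HSV),lo,hi)
    cs=[c for c in cv2.findContours(m,cv2.RETR_EXTERNAL,cv2.CHAIN_APPROX_NONE)[0] if cv2.contourArea(c)>amin]
    return sorted(cs,key=cv2.contourArea,reverse=True)
E
python3 - <<'E'
from h import *
T,S=cam("top"),cam("scene")
t=cv2.imread("pics/top0.png")[:,:,::-1].copy();s=cv2.imread("pics/scene0.png")[:,:,::-1].copy()
for n,im,c in(("top",t,T),("scene",s,S)):
    for b in blobs(im,(22,120,80),(34,255,255)):
        r=cv2.minAreaRect(b);bx=cv2.boxPoints(r);print(n,"yellow",np.array(r[0]),r[1:],onz(c,r[0],.044))
    b=blobs(im,(110,120,60),(125,255,255))[0];r=cv2.minAreaRect(b)
    print(n,"mat",r[0],[onz(c,q,.004)[:2] for q in cv2.boxPoints(r)],onz(c,r[0],.004))
    for b in blobs(im,(5,90,80),(16,255,255),900):
        bx=cv2.boxPoints(cv2.minAreaRect(b));print(n,"orange",cv2.contourArea(b),cv2.approxPolyDP(b,8,True)[:,0].tolist())
    print
def disc(im,x,y):
    w=im[y-14:y+15,x-14:x+15].max(2);m=(w<70).astype(np.uint8);k,l,st,ce=cv2.connectedComponentsWithStats(m)
    i=1+np.argmax(st[1:,4]);return ce[i]+[x-14,y-14],st[i]
a,b=disc(t,165,233),disc(s,422,169);print(a,b,tri(T,a[0],S,b[0]))
cv2.imwrite("pics/c0.png",np.vstack([cv2.resize(t[250:375,370:480],None,fx=3.6,fy=3.6)[:300],])[:,:,::-1])
A=cv2.resize(t[250:375,365:485],(576,600),interpolation=3)
cv2.imwrite("pics/c1.png",A[:,:,::-1])
E
```

```text
top yellow [423.5 277.5] ((11.0, 47.0), 90.0) [ 0.4537 -0.2347  0.044 ]
top yellow [417.7648 338.5588] ((36.38034439086914, 8.973817825317383), 75.96376037597656) [ 0.3174 -0.2155  0.044 ]
top mat (352.54156494140625, 206.49546813964844) [array([0.598 , 0.0554]), array([0.7233, 0.0273]), array([ 0.663 , -0.2178]), array([ 0.5394, -0.1854])] [ 0.6302 -0.0802  0.004 ]
top orange 5009.0 [[525, 262], [584, 318], [618, 275], [630, 293], [616, 241], [601, 245], [611, 265], [562, 220]]
top orange 4189.5 [[146, 193], [134, 283], [183, 289], [193, 208]]
scene yellow [218.5411 271.878 ] ((14.626742362976074, 46.661373138427734), 55.491477966308594) [ 0.4582 -0.2373  0.044 ]
scene yellow [198.8594 234.4856] ((27.583393096923828, 8.478501319885254), 42.709388732910156) [ 0.3325 -0.2242  0.044 ]
scene mat (311.9726257324219, 297.2602844238281) [array([ 0.5417, -0.1858]), array([0.6004, 0.0657]), array([0.7237, 0.0206]), array([ 0.6628, -0.2155])] [ 0.6331 -0.082   0.004 ]
scene orange 7075.5 [[0, 360], [38, 424], [56, 409], [37, 395], [114, 401], [120, 434], [133, 343], [55, 332], [27, 391], [7, 377], [52, 321]]
scene orange 5211.5 [[584, 49], [558, 94], [639, 149], [639, 55], [628, 57], [639, 43], [627, 39], [601, 58]]
scene orange 3194.5 [[410, 122], [384, 166], [423, 211], [455, 168]]
scene orange 1174.0 [[454, 0], [448, 21], [491, 48], [497, 34], [475, 1]]
scene orange 955.0 [[292, 0], [293, 31], [334, 15], [333, 0]]
(array([164.2583, 233.65  ]), array([  8,   8,  11,  15, 120], dtype=int32)) (array([422.3016, 169.0794]), array([11,  9,  8, 11, 63], dtype=int32)) (array([0.5537, 0.3317, 0.1263]), np.float64(0.0017168344560095634))
```

View pics/c1.png

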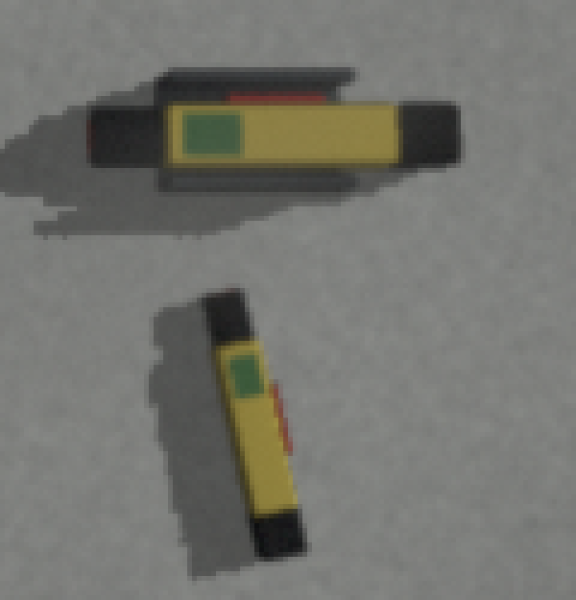

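The crop shows the larger thermometer in the dock, with its ends at top-view pixels (383,278) and (461,278). The dock reaches further left of the centre, so the nose points left (+y), and the red key is on the +x side. The smaller one below, on the bare table, is the look-alike.

```bash
cat >> h.py <<'E'
def go(P,Rt,o=None):
    "shares to bring the TCP to P with orientation Rt"
    o=o or manip.get_obs();R0=R.from_quat(o["ee_rot"])
    rv=(R0.inv()*Rt).as_rotvec(degrees=True)
    print("shift",R0.inv().apply(np.array(P)-o["position"])/.08,"turn",rv/45,"clock",o["clock"])
def down(yaw,pitch=0):
    "tool down, tool x along heading yaw, nose pitched down by pitch (deg)"
    x=np.array([np.cos(np.radians(yaw)),np.sin(np.radians(yaw)),0]);z=np.array([0,0,-1.]);y=np.cross(z,x)
    return R.from_matrix(np.c_[x,y,z])*R.from_euler("y",-pitch,degrees=True) if pitch else R.from_matrix(np.c_[x,y,z])
E
python3 - <<'E'
from h import *
T,S=cam("top"),cam("scene")
print("plate", *[tri(T,a,S,b) for a,b in (((146,193),(455,168)),((134,283),(410,122)),((183,289),(384,166)),((193,208),(423,211)))])
a,b=onz(T,(383.3,278.2),.044),onz(T,(461,277.8),.044);print(a,b,(a+b)/2,np.linalg.norm(a-b),np.degrees(np.arctan2(*(a-b)[1::-1])))
for n,uv,z in(("can",(303,270),.054),("red",(257,145),.1),("blue",(472,176),.1)):print(n,onz(T,uv,z))
go([.4525,-.28,.23],down(88.6))
E
```

```text
plate (array([0.6298, 0.3539, 0.1859]), np.float64(0.0025365155766356355)) (array([0.4446, 0.3745, 0.1823]), np.float64(0.0008135692633150377)) (array([0.439 , 0.3111, 0.0472]), np.float64(0.0007691647329986547)) (array([0.6239, 0.2887, 0.0543]), np.float64(0.0029911578097947004))
[ 0.4546 -0.1431  0.044 ] [ 0.4505 -0.321   0.044 ] [ 0.4525 -0.232   0.044 ] 0.17797701225834964 88.69851276743046
can [0.4766 0.0376 0.054 ]
red [0.7567 0.1354 0.1   ]
blue [ 0.6742 -0.3469  0.1   ]
shift [ 4.3356 -2.7634  0.0108] turn [-0.0015 -0.0009 -1.5782] clock 0.1
```

```bash
python3 -m inch '[[[0.1,-0.06,0],[0,0,-0.1]],[[0.2,-0.13,0],[0,0,-0.2]],[[0.3,-0.19,0],[0,0,-0.3]],[[0.4,-0.25,0],[0,0,-0.4]],[[0.5,-0.32,0],[0,0,-0.5]],[[0.6,-0.38,0],[0,0,-0.6]],[[0.7,-0.45,0],[0,0,-0.7]],[[0.8,-0.51,0],[0,0,-0.8]],[[0.9,-0.58,0],[0,0,-0.9]],[[1,-0.64,0],[0,0,-1]]]' 1; python3 -c "
from h import *
go([.4525,-.28,.23],down(88.6))"
```

```text
clock: 1.1
position: [0.2497, -0.5223, 0.2309]
ee_rot: [0.854, 0.521, 0.0, -0.0]
ft_force: [0.2, -0.1, -0.5]
grip_width: 0.999
grasp_force: 0.0
shift [3.8534 0.868  0.0125] turn [-0.0006 -0.0007 -0.5741] clock 1.1
```

```bash
python3 -m inch '[[[0.1,0.03,0],[0,0,-0.1]],[[0.2,0.06,0],[0,0,-0.2]],[[0.3,0.09,0],[0,0,-0.3]],[[0.4,0.12,0],[0,0,-0.4]],[[0.5,0.15,0],[0,0,-0.5]],[[0.6,0.18,0],[0,0,-0.57]],[[0.7,0.2,0],[0,0,-0.57]],[[0.8,0.22,0],[0,0,-0.57]],[[0.9,0.23,0],[0,0,-0.57]],[[1,0.23,0],[0,0,-0.57]]]'; python3 -c "
from h import *
go([.4525,-.28,.23],down(88.6))"
```

```text
clock: 2.1
position: [0.3031, -0.4598, 0.2313]
ee_rot: [0.718, 0.696, 0.0, -0.0]
ft_force: [-0.1, 0.7, -0.6]
grip_width: 0.995
grasp_force: 0.0
shift [2.3049 1.7957 0.0158] turn [-0.     -0.     -0.0092] clock 2.1
```

```bash
python3 -m inch '[[[0.1,0.1,0],[0,0,0]],[[0.2,0.2,0],[0,0,0]],[[0.3,0.3,0],[0,0,0]],[[0.4,0.4,0],[0,0,0]],[[0.5,0.5,0],[0,0,0]],[[0.6,0.6,0],[0,0,0]],[[0.7,0.7,0],[0,0,0]],[[0.8,0.8,0],[0,0,0]],[[0.9,0.9,0],[0,0,0]],[[1,1,0],[0,0,0]]]'
python3 -m inch '[[[0.13,0.1,0],[0,0,0]],[[0.26,0.2,0],[0,0,0]],[[0.39,0.3,0],[0,0,0]],[[0.52,0.4,0],[0,0,0]],[[0.65,0.5,0],[0,0,0]],[[0.78,0.6,0],[0,0,0]],[[0.9,0.7,0],[0,0,0]],[[1,0.78,0],[0,0,0]],[[1,0.78,0],[0,0,0]],[[1,0.78,0],[0,0,0]]]'
python3 - <<'E'
from h import *
o=manip.get_obs();im=manip.camera("wrist");cv2.imwrite("pics/w1.png",im[:,:,::-1])
c=cam("wrist",o)
for b in blobs(im,(22,120,60),(34,255,255),500):
    r=cv2.minAreaRect(b);print(r,onz(c,r[0],.044),[onz(c,q,.044)[:2] for q in cv2.boxPoints(r)])
E
```

```text
clock: 3.1
position: [0.3859, -0.3822, 0.2313]
ee_rot: [0.718, 0.696, 0.0, 0.0]
ft_force: [0.8, 0.2, -1.2]
grip_width: 0.999
grasp_force: 0.0
clock: 4.1
position: [0.4499, -0.305, 0.2313]
ee_rot: [0.718, 0.696, -0.0, 0.0]
ft_force: [-1.0, 0.2, -0.4]
grip_width: 1.0
grasp_force: 0.0
((314.5, 103.5), (153.0, 41.0), 90.0) [ 0.4531 -0.2321  0.044 ] [array([ 0.4403, -0.1791]), array([ 0.4692, -0.18  ]), array([ 0.4673, -0.2897]), array([ 0.4355, -0.2887])]
((142.14517211914062, 93.11812591552734), (30.37947654724121, 104.38446044921875), 75.5999755859375) [ 0.3259 -0.2196  0.044 ] [array([ 0.2846, -0.2162]), array([ 0.363 , -0.2019]), array([ 0.3664, -0.2227]), array([ 0.2869, -0.2378])]
```

View pics/w1.png

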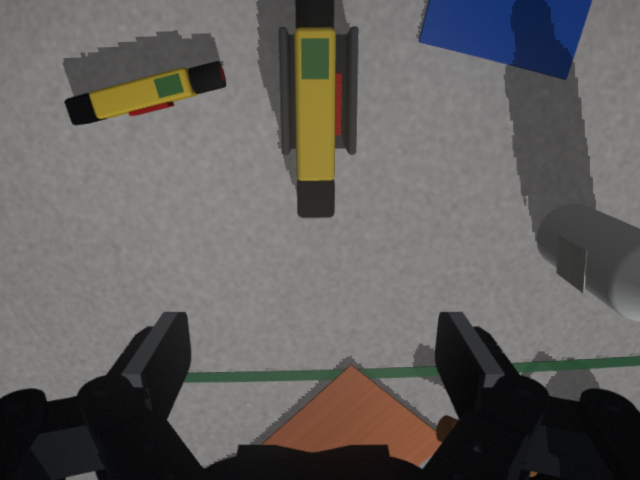

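The wrist picture shows the docked thermometer upright in the frame, with its tail end at about (316,214) and the dock walls at x=283 and x=352. The key is on the right and the look-alike at (145,93). The tail is free to grip, so I descend over it.

```bash
python3 -m inch '[[[0.02,0,0.1],[0,0,0]],[[0.04,0,0.2],[0,0,0]],[[0.06,0.01,0.3],[0,0,0]],[[0.08,0.01,0.4],[0,0,0]],[[0.1,0.01,0.5],[0,0,0]],[[0.12,0.02,0.6],[0,0,0]],[[0.14,0.02,0.7],[0,0,0]],[[0.14,0.02,0.8],[0,0,0]],[[0.14,0.02,0.9],[0,0,0]],[[0.14,0.02,1],[0,0,0]]]'
python3 -m inch '[[[0,0,0.1],[0,0,0]],[[0,0,0.2],[0,0,0]],[[0,0,0.3],[0,0,0]],[[0,0,0.4],[0,0,0]],[[0,0,0.5],[0,0,0]],[[0,0,0.6],[0,0,0]],[[0,0,0.7],[0,0,0]],[[0,0,0.8],[0,0,0]],[[0,0,0.9],[0,0,0]],[[0,0,1],[0,0,0]]]'
python3 - <<'E'
from h import *
go([.4515,-.294,.009],down(88.3))
o=manip.get_obs();im=manip.camera("wrist");c=cam("wrist",o)
for b in blobs(im,(22,120,60),(34,255,255),500):
    r=cv2.minAreaRect(b);print(r,onz(c,r[0],.044),[onz(c,q,.044)[:2] for q in cv2.boxPoints(r)])
E
```

```text
clock: 5.15
position: [0.452, -0.2937, 0.1506]
ee_rot: [0.718, 0.696, -0.0, 0.0]
ft_force: [0.6, 0.3, -0.3]
grip_width: 0.998
grasp_force: 0.0
clock: 6.15
position: [0.452, -0.2937, 0.0707]
ee_rot: [0.718, 0.696, -0.0, 0.0]
ft_force: [0.9, 0.1, 0.0]
grip_width: 1.0
grasp_force: 0.0
shift [-0.0043 -0.0062  0.771 ] turn [ 0.0001  0.0001 -0.0015] clock 6.15
((311.5, 138.5), (277.0, 79.0), 90.0) [ 0.4532 -0.2308  0.044 ] [array([ 0.4407, -0.1813]), array([ 0.4689, -0.1822]), array([ 0.4681, -0.2893]), array([ 0.4345, -0.2882])]
((47.9273796081543, 108.35270690917969), (55.139801025390625, 112.5341567993164), 75.0685806274414) [ 0.3513 -0.215   0.044 ] [array([ 0.3267, -0.2089]), array([ 0.3728, -0.2011]), array([ 0.3753, -0.2209]), array([ 0.3279, -0.2298])]
```

Aligned. I go down and close on the tail with 60 N.

```bash
python3 -m inch '[[[0,-0.01,0.1],[0,0,0]],[[0,-0.01,0.2],[0,0,0]],[[0,-0.01,0.3],[0,0,0]],[[0,-0.01,0.4],[0,0,0]],[[0,-0.01,0.5],[0,0,0]],[[0,-0.01,0.6],[0,0,0]],[[0,-0.01,0.7],[0,0,0]],[[0,-0.01,0.77],[0,0,0]],[[0,-0.01,0.77],[0,0,0]],[[0,-0.01,0.77],[0,0,0]]]'
python3 -m inch '[[[0,0,0],[0,0,0]],[[0,0,0],[0,0,0]],[[0,0,0],[0,0,0]],[[0,0,0],[0,0,0]],[[0,0,0],[0,0,0]],[[0,0,0],[0,0,0]],[[0,0,0],[0,0,0]],[[0,0,0],[0,0,0]],[[0,0,0],[0,0,0]],[[0,0,0],[0,0,0]]]' 0 70
python3 -m inch '[[[0,0,-0.05],[0,0,0]],[[0,0,-0.1],[0,0,0]],[[0,0,-0.2],[0,0,0]],[[0,0,-0.3],[0,0,0]],[[0,0,-0.4],[0,0,0]],[[0,0,-0.5],[0,0,0]],[[0,0,-0.6],[0,0,0]],[[0,0,-0.7],[0,0,0]],[[0,0,-0.8],[0,0,0]],[[0,0,-0.85],[0,0,0]]]'
python3 -c "
from h import *
im=manip.camera('wrist');cv2.imwrite('pics/w2.png',im[:,:,::-1])"
```

```text
clock: 7.2
position: [0.4513, -0.2937, 0.0098]
ee_rot: [0.718, 0.696, 0.0, 0.0]
ft_force: [-0.1, 0.6, 0.3]
grip_width: 1.004
grasp_force: 0.0
clock: 8.2
position: [0.4514, -0.2938, 0.01]
ee_rot: [0.718, 0.696, -0.0, 0.0]
ft_force: [-0.6, -0.5, 6.1]
grip_width: 0.337
grasp_force: 69.6
clock: 9.2
position: [0.4515, -0.2938, 0.0787]
ee_rot: [0.718, 0.696, 0.0, 0.001]
ft_force: [0.6, 0.1, -1.8]
grip_width: 0.343
grasp_force: 69.1
```

View pics/w2.png

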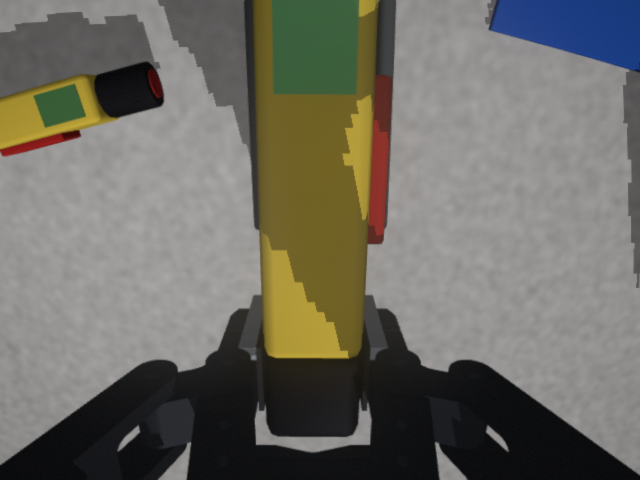

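The thermometer is out of the dock and held by the tail. It is straight in the grip, and the key at (380,160) is free. I'll carry it to the mat.

```bash
python3 -c "
from h import *
go([.621,-.141,.08],down(80))"
python3 -m inch '[[[0.05,0.05,0],[0,0,0]],[[0.15,0.15,0],[0,0,0]],[[0.25,0.25,0],[0,0,0.05]],[[0.35,0.35,0],[0,0,0.07]],[[0.45,0.45,0],[0,0,0.1]],[[0.55,0.57,0],[0,0,0.12]],[[0.65,0.68,0],[0,0,0.14]],[[0.75,0.79,0],[0,0,0.16]],[[0.85,0.9,0],[0,0,0.17]],[[0.93,1,0],[0,0,0.18]]]'
python3 -c "
from h import *
go([.621,-.141,.08],down(80))"
```

```text
shift [ 1.9758  2.0569 -0.0122] turn [0.0015 0.001  0.1829] clock 9.25
clock: 10.25
position: [0.5343, -0.2203, 0.0774]
ee_rot: [0.765, 0.644, 0.0, -0.0]
ft_force: [0.4, 0.8, -2.8]
grip_width: 0.342
grasp_force: 69.0
shift [ 1.1621  0.8986 -0.0319] turn [-0.0004 -0.0006  0.0038] clock 10.25
```

```bash
python3 -m inch '[[[0.1,0.08,0],[0,0,0]],[[0.2,0.16,0],[0,0,0]],[[0.3,0.24,0],[0,0,0]],[[0.4,0.33,0],[0,0,0]],[[0.5,0.42,0],[0,0,0]],[[0.6,0.51,0],[0,0,0]],[[0.7,0.6,0],[0,0,0]],[[0.8,0.7,0],[0,0,0]],[[0.9,0.8,0],[0,0,0]],[[1,0.88,0],[0,0,0]]]'
python3 - <<'E'
from h import *
im=manip.camera("scene");cv2.imwrite("pics/s1.png",cv2.resize(im[180:380,180:420],(720,600),interpolation=3)[:,:,::-1])
go([.621,-.141,.08],down(80))
E
```

```text
clock: 11.25
position: [0.6174, -0.1544, 0.0777]
ee_rot: [0.765, 0.644, 0.0, 0.0]
ft_force: [-0.3, -0.3, -1.3]
grip_width: 0.344
grasp_force: 69.0
shift [ 0.1479  0.0082 -0.0275] turn [ 0.001  -0.0016  0.0051] clock 11.3
```

View pics/s1.png

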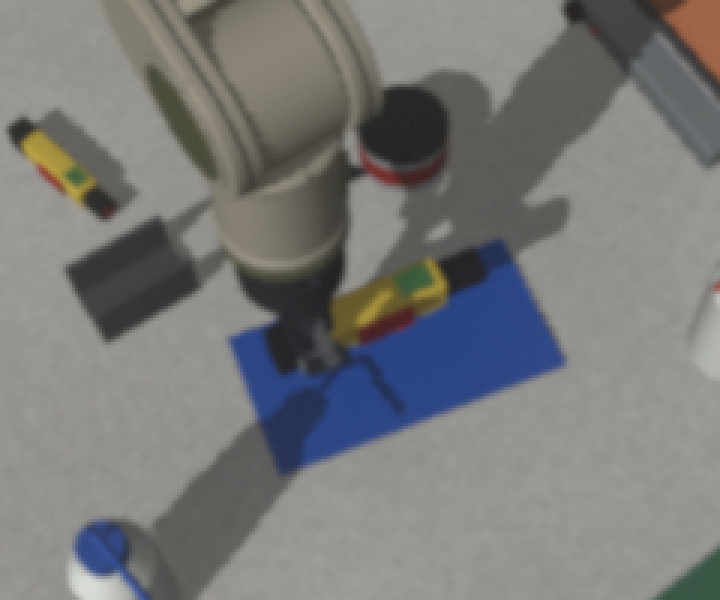

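The crop shows the thermometer level above the mat, with the key on the outer side and the dock empty. I lower it.

```bash
python3 -m inch '[[[0.05,0,0.12],[0,0,0]],[[0.1,0,0.24],[0,0,0]],[[0.14,0,0.36],[0,0,0]],[[0.14,0,0.48],[0,0,0]],[[0.14,0,0.6],[0,0,0]],[[0.14,0,0.7],[0,0,0]],[[0.14,0,0.78],[0,0,0]],[[0.14,0,0.84],[0,0,0]],[[0.14,0,0.87],[0,0,0]],[[0.14,0,0.89],[0,0,0]]]'
python3 -m inch '[[[0,0,0],[0,0,0]],[[0,0,0],[0,0,0]],[[0,0,0],[0,0,0]],[[0,0,0],[0,0,0]],[[0,0,0],[0,0,0]],[[0,0,-0.2],[0,0,0]],[[0,0,-0.4],[0,0,0]],[[0,0,-0.6],[0,0,0]],[[0,0,-0.8],[0,0,0]],[[0,0,-1],[0,0,0]]]' 1
python3 - <<'E'
from h import *
o=manip.get_obs();im=manip.camera("wrist");c=cam("wrist",o);cv2.imwrite('pics/w3.png',im[:,:,::-1])
t=manip.camera("top")
for b in blobs(im,(22,120,60),(34,255,255),500)[:1]:
    r=cv2.minAreaRect(b);print(r,onz(c,r[0],.04),[onz(c,q,.04)[:2] for q in cv2.boxPoints(r)])
for b in blobs(t,(22,120,60),(34,255,255)):
    r=cv2.minAreaRect(b);print(r,onz(cam("top"),r[0],.04))
E
```

```text
clock: 12.3
position: [0.6185, -0.144, 0.0065]
ee_rot: [0.765, 0.644, 0.0, 0.0]
ft_force: [-0.5, -0.2, -1.9]
grip_width: 0.339
grasp_force: 69.1
clock: 13.3
position: [0.6187, -0.1441, 0.0886]
ee_rot: [0.765, 0.644, 0.0, 0.001]
ft_force: [-0.0, -0.2, 0.5]
grip_width: 0.999
grasp_force: 0.0
((314.0, 131.5), (253.0, 70.0), 90.0) [ 0.6299 -0.0813  0.04  ] [array([ 0.6247, -0.0291]), array([ 0.6525, -0.034 ]), array([ 0.6362, -0.142 ]), array([ 0.6035, -0.1363])]
((361.5235290527344, 205.39410400390625), (33.949623107910156, 12.690433502197266), 12.52880573272705) [ 0.6247 -0.0994  0.04  ]
```

View pics/w3.png

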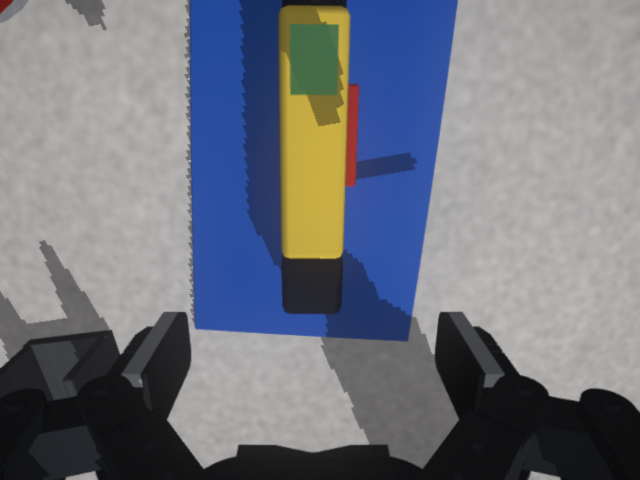

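The thermometer lies upright and fully on the mat: body centre about (314,131), key at (352,135). I now re-grip it at the middle.

```bash
python3 -m inch '[[[0.2,0,0],[0,0,0]],[[0.4,0,0],[0,0,0]],[[0.6,0,0.1],[0,0,0]],[[0.75,0,0.25],[0,0,0]],[[0.75,0,0.4],[0,0,0]],[[0.75,0,0.55],[0,0,0]],[[0.75,0,0.7],[0,0,0]],[[0.75,0,0.85],[0,0,0]],[[0.75,0,0.95],[0,0,0]],[[0.75,0,1],[0,0,0]]]'
python3 -m inch '[[[0,0,0.03],[0,0,0]],[[0,0,0.03],[0,0,0]],[[0,0,0.03],[0,0,0]],[[0,0,0.03],[0,0,0]],[[0,0,0.03],[0,0,0]],[[0,0,0.03],[0,0,0]],[[0,0,0.03],[0,0,0]],[[0,0,0.03],[0,0,0]],[[0,0,0.03],[0,0,0]],[[0,0,0.03],[0,0,0]]]' 0 70
python3 -m inch '[[[0,0,-0.05],[0,0,0]],[[0,0,-0.15],[0,0,0]],[[0,0,-0.25],[0,0,0]],[[0,0,-0.35],[0,0,0]],[[0,0,-0.45],[0,0,0]],[[0,0,-0.57],[0,0,0]],[[0,0,-0.69],[0,0,0]],[[0,0,-0.8],[0,0,0]],[[0,0,-0.9],[0,0,0]],[[0,0,-1],[0,0,0]]]'
python3 - <<'E'
from h import *
o=manip.get_obs();im=manip.camera("wrist");cv2.imwrite('pics/w4.png',im[:,:,::-1])
E
```

```text
clock: 14.4
position: [0.6282, -0.0853, 0.0054]
ee_rot: [0.765, 0.643, -0.0, -0.0]
ft_force: [0.4, 0.2, -0.0]
grip_width: 1.0
grasp_force: 0.0
clock: 15.4
position: [0.6291, -0.0848, 0.0052]
ee_rot: [0.765, 0.644, 0.0, 0.0]
ft_force: [-2.4, 0.2, 5.8]
grip_width: 0.347
grasp_force: 71.0
clock: 16.4
position: [0.6287, -0.0849, 0.0848]
ee_rot: [0.765, 0.644, 0.0, 0.0]
ft_force: [1.1, 0.1, -2.0]
grip_width: 0.349
grasp_force: 69.3
```

View pics/w4.png

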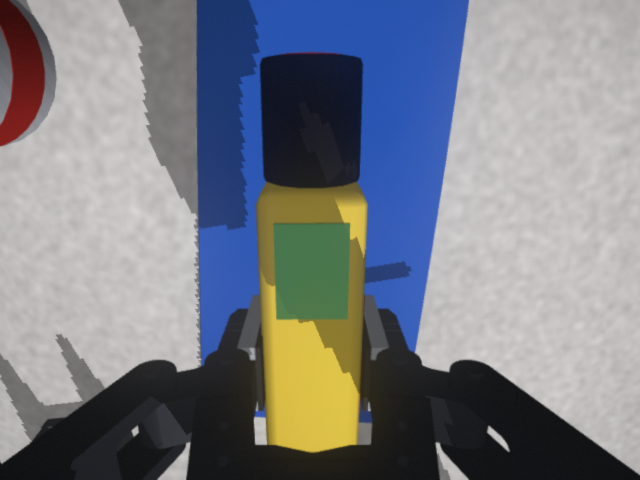

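The thermometer is held at its middle, in line with the tool. The opening is slightly wider than on the tail, as expected for the squeezed key (31 mm). Next I work out the aim pose.

```bash
cat >> h.py <<'E'
SPOT=np.array([.5537,.3317,.1263]);HEAD=83.5
def aim(d,dx=0.):
    Rt=down(HEAD,25);M=Rt.as_matrix();c=SPOT-M[:,0]*(d+.088)
    return c+.0168*M[:,2]-dx*M[:,0],Rt
E
python3 - <<'E'
from h import *
c=cam("wrist");o=manip.get_obs();R0=R.from_quat(o["ee_rot"])
for uv,z in(((311,56),.085-.0052+.034),((311,56),.085-.0052+.037),((313,183),.1198)):print(R0.inv().apply(onz(c,uv,z)-o["position"]))
P,Rt=aim(.10);print(P,Rt.as_matrix());go(P,Rt)
P,Rt=aim(.14);go(P,Rt)
E
```

```text
[ 0.0883 -0.0007 -0.0276]
[ 0.0881 -0.0007 -0.0306]
[ 0.0574 -0.0002 -0.0336]
[0.5336 0.1554 0.1905] [[ 0.1026  0.9936 -0.0478]
 [ 0.9005 -0.1132 -0.4199]
 [-0.4226  0.     -0.9063]]
shift [ 2.7527 -1.6929 -1.3068] turn [-0.0139 -0.5554 -0.0743] clock 16.45
shift [ 2.3003 -1.6658 -1.5181] turn [-0.0139 -0.5554 -0.0743] clock 16.45
```

```bash
python3 -m inch '[[[0.03,-0.03,-0.08],[0,0,0]],[[0.1,-0.08,-0.2],[0,0,0]],[[0.2,-0.15,-0.35],[0,0,0]],[[0.3,-0.23,-0.5],[0,0,0]],[[0.42,-0.32,-0.65],[0,0,0]],[[0.54,-0.4,-0.8],[0,0,0]],[[0.66,-0.48,-0.9],[0,0,0]],[[0.78,-0.56,-1],[0,0,0]],[[0.89,-0.64,-1],[0,0,0]],[[1,-0.72,-1],[0,0,0]]]'
python3 -m inch '[[[0.1,-0.08,-0.05],[0,-0.05,0]],[[0.2,-0.16,-0.1],[0,-0.1,0]],[[0.3,-0.24,-0.15],[0,-0.15,-0.02]],[[0.4,-0.32,-0.2],[0,-0.2,-0.02]],[[0.5,-0.4,-0.25],[0,-0.26,-0.03]],[[0.6,-0.48,-0.3],[0,-0.32,-0.04]],[[0.7,-0.56,-0.35],[0,-0.38,-0.05]],[[0.8,-0.64,-0.4],[0,-0.44,-0.06]],[[0.88,-0.72,-0.44],[0,-0.5,-0.07]],[[0.95,-0.8,-0.47],[-0.01,-0.55,-0.07]]]'
python3 - <<'E'
from h import *
go(*aim(.12));go(*aim(.10))
E
```

```text
clock: 17.45
position: [0.5852, 0.0046, 0.1639]
ee_rot: [0.765, 0.644, -0.0, 0.0]
ft_force: [-0.4, -0.7, -1.4]
grip_width: 0.345
grasp_force: 69.3
clock: 18.45
position: [0.5351, 0.0906, 0.2012]
ee_rot: [0.729, 0.65, -0.162, 0.141]
ft_force: [0.0, -0.0, -1.5]
grip_width: 0.345
grasp_force: 69.3
shift [ 0.5338 -0.1119 -0.2166] turn [-0.0069 -0.0033 -0.001 ] clock 18.45
shift [ 0.7838 -0.1121 -0.216 ] turn [-0.0069 -0.0033 -0.001 ] clock 18.45
```

```bash
python3 -m inch '[[[0.1,-0.02,-0.05],[0,0,0]],[[0.2,-0.04,-0.09],[0,0,0]],[[0.3,-0.06,-0.13],[0,0,0]],[[0.4,-0.08,-0.17],[0,0,0]],[[0.5,-0.1,-0.2],[0,0,0]],[[0.6,-0.11,-0.22],[0,0,0]],[[0.68,-0.11,-0.22],[0,0,0]],[[0.74,-0.11,-0.22],[0,0,0]],[[0.78,-0.11,-0.22],[0,0,0]],[[0.78,-0.11,-0.22],[0,0,0]]]'
python3 - <<'E'
from h import *
t=manip.camera("top");s=manip.camera("scene");go(*aim(.10));T,S=cam("top"),cam("scene")
M=R.from_quat(manip.get_obs()["ee_rot"]).as_matrix();p=manip.get_obs()["position"]-.0168*M[:,2]
N=p+.088*M[:,0];print("nose",N,"pix",proj(T,N),proj(S,N),"hit",N+.1*M[:,0],proj(T,SPOT),proj(S,SPOT))
a=cv2.resize(t[165:325,105:265],(400,400),interpolation=3);b=cv2.resize(s[100:260,310:470],(400,400),interpolation=3)
cv2.imwrite("pics/a1.png",np.hstack([a,b])[:,:,::-1])
E
```

```text
clock: 19.45
position: [0.5343, 0.1546, 0.1913]
ee_rot: [0.73, 0.649, -0.162, 0.141]
ft_force: [0.2, 0.5, -1.9]
grip_width: 0.346
grasp_force: 69.3
shift [ 0.0193 -0.0124  0.0061] turn [-0.0069 -0.0052 -0.0027] clock 19.55
nose [0.5446 0.2404 0.17  ] pix [201.1235 233.9393] [396.4457 171.397 ] hit [0.5551 0.3306 0.1281] [164.6218 233.8806] [422.6041 168.9807]
```

View pics/a1.png

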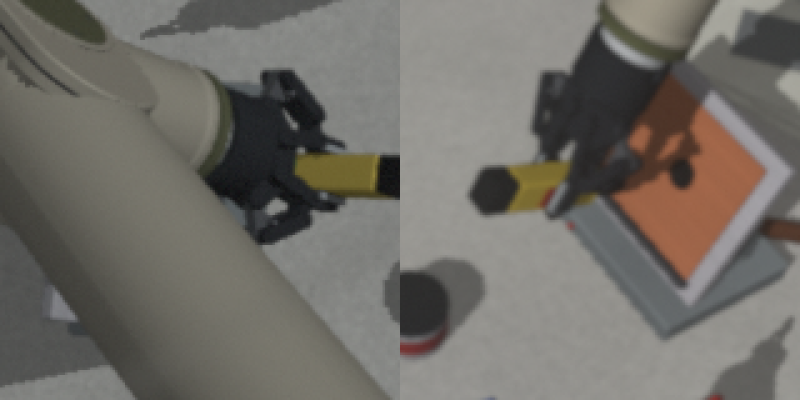

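The left crop (top view) shows the tail end leaving to the right, with the arm hiding the nose. The right crop (scene view) shows the tail at about scene pixel (348,176) and the disc at (422,169) with nothing touching the warmer. I check the predicted tail against this before holding.

```bash
python3 - <<'E'
from h import *
M=R.from_quat(manip.get_obs()["ee_rot"]).as_matrix();p=manip.get_obs()["position"]-.0168*M[:,2]
S,T=cam("scene"),cam("top")
for k in(-.088,-.055):print(k,proj(T,p+k*M[:,0]+.018*M[:,2]*-1),[proj(S,p+k*M[:,0]+a*M[:,1]+b*M[:,2]) for a,b in((0,0),(-.015,-.018),(.015,.018))])
E
python3 -m inch '[[[0.02,-0.01,0.01],[0,0,0]],[[0.02,-0.01,0.01],[0,0,0]],[[0.02,-0.01,0.01],[0,0,0]],[[0.02,-0.01,0.01],[0,0,0]],[[0.02,-0.01,0.01],[0,0,0]],[[0.02,-0.01,0.01],[0,0,0]],[[0.02,-0.01,0.01],[0,0,0]],[[0.02,-0.01,0.01],[0,0,0]],[[0.02,-0.01,0.01],[0,0,0]],[[0.02,-0.01,0.01],[0,0,0]]]'
```

```text
-0.088 [269.0872 233.8115] [array([342.1689, 176.3253]), array([341.9357, 165.6395]), array([342.3989, 186.9039])]
-0.055 [254.3138 233.5084] [array([353.2207, 175.3161]), array([353.0482, 164.8369]), array([353.3903, 185.6922])]
clock: 20.55
position: [0.5337, 0.1555, 0.1902]
ee_rot: [0.73, 0.649, -0.161, 0.141]
ft_force: [0.2, -0.9, -1.1]
grip_width: 0.351
grasp_force: 69.3
```

Run:
```python
from h import *
o=manip.get_obs();t=manip.camera("top");s=manip.camera("scene");S,T=cam("scene"),cam("top")
M=R.from_quat(o["ee_rot"]).as_matrix();p=o["position"]-.0168*M[:,2]
for n,im,c in(("top",t,T),("scene",s,S)):
    b=blobs(im,(20,110,40),(36,255,255),30)
    m=np.zeros(im.shape[:2],np.uint8);u0=proj(c,p-.05*M[:,0])
    b=[q for q in b if abs(np.array(cv2.minAreaRect(q)[0])-u0).max()<40];cv2.drawContours(m,b,-1,1,-1)
    for k in(-.052,-.045,-.038,-.03):
        E=np.array([proj(c,p+k*M[:,0]+a*M[:,1]+d*M[:,2]) for a in(-.015,.015) for d in(-.018,.018)])
        u=int(round(E[:,0].mean()));r=np.flatnonzero(m[:,u]);print(n,k,u,"pred",E[:,1],"seen",r.min() if len(r) else 0,r.max() if len(r) else 0)
    xs=np.flatnonzero(m.any(0));print(xs.min(),xs.max())
go(*aim(.1))
```

```text
top -0.052 257 pred [241.7609 244.9331 226.2649 229.8995] seen 243 243
top -0.045 254 pred [241.6715 244.8369 226.2265 229.8509] seen 228 243
top -0.038 251 pred [241.5826 244.7412 226.1884 229.8025] seen 228 243
top -0.03 248 pred [241.4816 244.6324 226.1451 229.7476] seen 228 243
223 259
scene -0.052 355 pred [164.7117 176.6416 173.6075 185.4899] seen 167 183
scene -0.045 357 pred [164.5461 176.4307 173.4024 185.2401] seen 167 183
scene -0.038 359 pred [164.382  176.2217 173.1992 184.9924] seen 166 183
scene -0.03 362 pred [164.1964 175.9851 172.9692 184.7119] seen 166 182
353 377
shift [-0.0034 -0.0012 -0.0029] turn [-0.0068 -0.0055 -0.0024] clock 20.65
```

The predicted body outline matches both views to within about half a pixel, so the aim is right. I hold still.

```bash
for i in 1 2; do python3 -m inch '[[[0,0,0],[0,0,0]],[[0,0,0],[0,0,0]],[[0,0,0],[0,0,0]],[[0,0,0],[0,0,0]],[[0,0,0],[0,0,0]],[[0,0,0],[0,0,0]],[[0,0,0],[0,0,0]],[[0,0,0],[0,0,0]],[[0,0,0],[0,0,0]],[[0,0,0],[0,0,0]]]'; done
python3 -m inch '[[[-0.05,0,0],[0,0.03,0]],[[-0.15,0,0],[0,0.08,0]],[[-0.25,0,0],[0,0.14,0]],[[-0.35,0.03,0],[0,0.2,0]],[[-0.45,0.08,0],[0,0.26,0]],[[-0.55,0.14,0],[0,0.32,0]],[[-0.66,0.2,0],[0,0.38,0]],[[-0.77,0.28,0],[0,0.44,0]],[[-0.88,0.36,0],[0,0.5,0]],[[-1,0.44,0],[0,0.56,0]]]'
python3 - <<'E'
from h import *
go([.6295,-.083,.085],down(80))
E
```

```text
clock: 21.65
position: [0.5337, 0.1555, 0.1902]
ee_rot: [0.73, 0.649, -0.161, 0.141]
ft_force: [0.2, 0.2, -1.5]
grip_width: 0.35
grasp_force: 69.3
clock: 22.65
position: [0.5337, 0.1555, 0.1902]
ee_rot: [0.73, 0.649, -0.162, 0.141]
ft_force: [-0.4, -0.3, -2.2]
grip_width: 0.35
grasp_force: 69.3
clock: 23.65
position: [0.5605, 0.0783, 0.2242]
ee_rot: [0.748, 0.664, 0.003, -0.004]
ft_force: [-0.6, -0.6, -1.4]
grip_width: 0.35
grasp_force: 69.3
shift [-1.9188  1.0977  1.7184] turn [-0.0036 -0.0126  0.0722] clock 23.65
```

```bash
python3 -m inch '[[[-0.1,0.06,0.03],[0,0,0]],[[-0.2,0.12,0.08],[0,-0.01,0.02]],[[-0.3,0.18,0.14],[0,-0.01,0.03]],[[-0.4,0.24,0.2],[0,-0.01,0.04]],[[-0.5,0.3,0.27],[0,-0.01,0.05]],[[-0.6,0.36,0.35],[0,-0.01,0.06]],[[-0.7,0.42,0.43],[0,-0.01,0.07]],[[-0.8,0.48,0.52],[0,-0.01,0.07]],[[-0.9,0.54,0.6],[0,-0.01,0.07]],[[-1,0.6,0.7],[0,-0.01,0.07]]]'
python3 - <<'E'
from h import *
go([.6295,-.083,.085],down(80))
E
```

```text
clock: 24.65
position: [0.5988, -0.0061, 0.1662]
ee_rot: [0.765, 0.644, -0.001, -0.001]
ft_force: [0.2, 0.1, -2.4]
grip_width: 0.348
grasp_force: 69.3
shift [-0.8811  0.5465  1.0135] turn [-0.0051  0.0003  0.0028] clock 24.65
```

```bash
python3 -m inch '[[[-0.1,0.06,0.1],[0,0,0]],[[-0.2,0.12,0.2],[0,0,0]],[[-0.3,0.18,0.3],[0,0,0]],[[-0.4,0.25,0.4],[0,0,0]],[[-0.5,0.31,0.5],[0,0,0]],[[-0.6,0.37,0.6],[0,0,0]],[[-0.7,0.43,0.7],[0,0,0]],[[-0.8,0.49,0.8],[0,0,0]],[[-0.88,0.55,0.9],[0,0,0]],[[-0.88,0.55,1],[0,0,0]]]'
python3 - <<'E'
from h import *
go([.6295,-.083,.006],down(80))
E
```

```text
clock: 25.65
position: [0.6297, -0.0838, 0.0858]
ee_rot: [0.766, 0.643, -0.002, -0.001]
ft_force: [0.2, -0.9, -2.0]
grip_width: 0.349
grasp_force: 69.3
shift [ 0.0104 -0.0008  0.9976] turn [-0.0051  0.0009  0.0007] clock 25.65
```

```bash
python3 -m inch '[[[0,0,0.13],[0,0,0]],[[0,0,0.26],[0,0,0]],[[0,0,0.4],[0,0,0]],[[0,0,0.53],[0,0,0]],[[0,0,0.66],[0,0,0]],[[0,0,0.77],[0,0,0]],[[0,0,0.86],[0,0,0]],[[0,0,0.93],[0,0,0]],[[0,0,0.97],[0,0,0]],[[0,0,1],[0,0,0]]]'
python3 -m inch '[[[0,0,0.005],[0,0,0]],[[0,0,0.005],[0,0,0]],[[0,0,0.005],[0,0,0]],[[0,0,0.005],[0,0,0]],[[0,0,0.005],[0,0,0]],[[0,0,0.005],[0,0,0]],[[0,0,0.005],[0,0,0]],[[0,0,0.005],[0,0,0]],[[0,0,0.005],[0,0,0]],[[0,0,0.005],[0,0,0]]]' 1
python3 -m inch '[[[0,0,-0.08],[0,0,0]],[[0,0,-0.2],[0,0,0]],[[0,0,-0.3],[0,0,0]],[[0,0,-0.4],[0,0,0]],[[0,0,-0.5],[0,0,0]],[[0,0,-0.6],[0,0,0]],[[0,0,-0.7],[0,0,0]],[[0,0,-0.8],[0,0,0]],[[0,0,-0.9],[0,0,0]],[[0,0,-1],[0,0,0]]]'
python3 -m inch '[[[-0.1,0,-0.1],[0,0,0]],[[-0.2,0,-0.2],[0,0,0]],[[-0.3,0,-0.3],[0,0,0]],[[-0.4,0,-0.4],[0,0,0]],[[-0.5,0,-0.5],[0,0,0]],[[-0.6,0,-0.6],[0,0,0]],[[-0.7,0,-0.7],[0,0,0]],[[-0.8,0,-0.8],[0,0,0]],[[-0.9,0,-0.9],[0,0,0]],[[-1,0,-1],[0,0,0]]]'
python3 - <<'E'
from h import *
a=manip.camera("wrist");b=manip.camera("scene")
cv2.imwrite("pics/f1.png",np.hstack([cv2.resize(a,(400,300)),cv2.resize(b,(400,300))])[:,:,::-1])
E
```

```text
clock: 26.65
position: [0.6291, -0.0822, 0.0064]
ee_rot: [0.765, 0.644, -0.001, -0.002]
ft_force: [0.2, -0.3, -1.7]
grip_width: 0.349
grasp_force: 69.3
clock: 27.65
position: [0.629, -0.0822, 0.0062]
ee_rot: [0.765, 0.644, -0.001, -0.002]
ft_force: [-0.4, -0.0, 0.3]
grip_width: 1.001
grasp_force: 0.0
clock: 28.65
position: [0.6293, -0.0822, 0.0868]
ee_rot: [0.765, 0.644, -0.001, -0.002]
ft_force: [-0.2, 0.4, 0.0]
grip_width: 1.0
grasp_force: 0.0
clock: 29.65
position: [0.6159, -0.1617, 0.1669]
ee_rot: [0.765, 0.644, -0.001, -0.001]
ft_force: [0.0, 0.0, -0.4]
grip_width: 1.001
grasp_force: 0.0
```

View pics/f1.png

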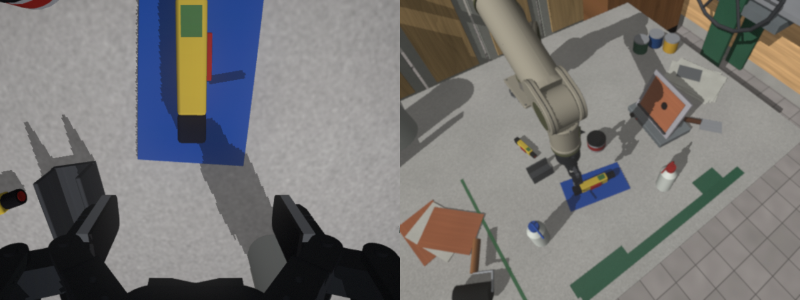

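The thermometer lies upright on the mat (left half, about (192,75)) with the gripper clear of it. The bottles and can stand where they were (right half).

```bash
python3 -c "
from workcell import manip
print(manip.hand_in())"
```

```text
the job is handed in; nothing more can be done
None
```

The job is handed in at about 30 s: I re-gripped the thermometer on its key, held it on the disc from 10 cm for over 2 s, then laid it upright on the mat with the bottles and can undisturbed; the squeezed key is inferred from the grip width, since there was no direct reading.

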